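Prime the power pack: switch it on by key, hold the filler cap at its vent position

ROBOT

A 6-joint arm with a two-finger parallel gripper is mounted at the origin on the work surface. World frame = base frame: x ahead of the robot, y to its left, z up, the work surface at z = 0. Lengths are in m, angles in rad, forces in N, time in s.
With the tool pointing down it reaches from about 0.25 to 0.775 m from the base axis. Payload 4 kg.
Tool frame: the origin (TCP) lies at the very end of the fingers, on their centre line; the grasp point (between the pads) lies 19 mm behind it (robot.tcp_to_grasp is the distance from the TCP to the grasp point, in m); z points along the fingers, y is the line along which they close (so a half turn about z gives the same grasp; the last joint's range is limited). The gripper opens to 94 mm and grips with 3 to 60 N. Pads are 16 mm wide; open, the fingers measure 119 mm over their backs; the gripper's body (75 mm by 177 mm) begins 78 mm behind the grasp point.
Start: joints at [-1.449, 0.087, 1.371, -0, 1.684, -0.103], TCP at [0.123, -0.536, 0.206] pointing down, gripper open.
Joint ranges: [-3.1, 3.1], [-0.76, 2.03], [0.27, 2.55], [-1.08, 4.22], [0.17, 2.65], [-2.57, 2.57]. Speed limits (rad/s): [2.79, 2.79, 3.14, 3.14, 3.14, 3.14].

INTERFACE

Orientations are given as [roll, pitch, yaw] about the fixed x, y, z axes, in that order (R = Rz(yaw) Ry(pitch) Rx(roll)).
In Python, from bench import robot, camrig gives the robot as it stands (robot), with the cameras (camrig).
- The arm moves only by the shell command python3 nudge.py 'ROWS'. ROWS is a JSON list of rows, 1 to 20 of them, each of 5 numbers: the finger opening in m, then dx, dy, dz in m, then a turn about the tool's z in rad; each row shifts and turns the commanded pose from where the row before left it, along the tool's axes as they then stand; what a row does not reach is not made up. A row lasts 1/12 s, in which the tool goes at most 0.0417 m and 0.125 rad, less where a joint would pass 70% of its speed; a pose out of reach is approached as far as the arm can. The fingers move at their own pace and stop on an object; the grip force is fixed at half the most. Time passes only in rows, so rows that do not move let the fingers close. It prints the time, the measured TCP pose, the force, the opening and the grip force at its end. Input that does not fit is refused with a message, and nothing moves.
- robot.get_obs(): the state, without advancing time (a new reading comes with each control period).
- camrig.snapshot(name): name is "side" or "top"; returns a dict with "color" (420x560x3 uint8, blue, green, red), "fx", "fy", "cx", "cy" (pixels), "k1" (the pictures are not rectified: a ray, as slopes to the right and down, at radius r is drawn at 1 + k1 r^2 times it, then the intrinsics apply), "extrinsics" (4x4, takes a point from world to camera coordinates). Camera axes: x right, y down, z forward; pixel columns grow to the right and rows downward; lengths in m; the calibration is good to about 2 mm. A picture is of the moment at which its call begins. There is no depth.
- robot.close_job(): hands the job in; it is judged then, once.
The state is a dict: "time": time; "joint_positions": joint angles; "qvel": joint speeds; "joint_torque": joint torques, N m; "tool_pos": TCP position; "ee_rot": TCP orientation; "wrist_force": force on the tool from outside, world axes, zero at the start; "wrist_torque": the same for the moment, N m; "width": finger opening in m; "finger_force": force on a finger pad.
Only numpy, scipy, OpenCV 4.12 (cv2) and the standard library are available. Lean on these libraries where they do the work, as an engineer would, in place of code of your own. Each camera call takes 0.05 s, during which the arm holds its last target. There are 200 camera calls.

TASK

The hydraulic power pack has been refilled and must be primed: switch it on by putting the isolator key from its block fully into the switch on the tank lid and turning it clockwise to the on stop, and leave it in. Then put the bayonet cap into the filler neck, press it down with its lugs through the notches and twist it clockwise halfway to the lock (45 degrees), so that the tank can breathe; it must never reach the lock click. Finish while still gripping the cap there, and leave everything else on the bench where it is.

Things in the scene. Friction and masses are not known exactly. Their poses are not given: they have to be found in the camera images.
- pack: hydraulic power pack, fixed: blue tank with grey lid, 285 (own x) by 305 mm; lid top 130 mm above the bench. Origin: centre of underside. Neck and isolator stand side by side, either way round, on the lid's half nearer the robot (own -x); motor, pump and gauge on the far half (own x above +35 mm) reach 255 mm above the bench
- key: isolator key, 53 mm tall, parked upright. Origin: centre of its lower tip, z up. Steel blade 14 (own x) by 8 mm (own y), 23 mm long, its lowest 4 mm rounded all round to a nose; then a round collar 26 mm across, 23 to 27 mm up; then a flat black grip 36 mm long (own x), 10 mm thick (own y), 27 to 53 mm up. Half-turn symmetric
- keyblock: fixed aluminium block, 110 (own x) by 60 by 30 mm high, origin under its centre; the key stands 23 mm deep in its slot, collar on the top, with about 1 mm of play each way, 28 mm from the centre towards own -x; two steel punches stand at the other end, 64 mm from the key, 52 mm high
- isolator: isolator switch, fixed on the lid: grey box 72 mm square, 34 mm high, with a round steel rotor 40 mm across and 28 mm high on top, with the key slot in it. Origin: centre of the box's underside
- slot (a point): centre of the mouth of the key slot in the rotor's top, 192 mm above the bench, z up. It opens upward, 17.5 (own x) by 10.6 mm (own y), 25 mm deep: the key is home when its collar sits on the rotor's top, tip 23 mm below the mouth. This frame turns with the rotor
- rotor (a joint): angle of the isolator's rotor, rad: 0 off, 1.2 fully on, at the end stop; grows as the rotor turns clockwise seen from above. Stiff (0.06 N m); stays where it is left. The key has about 0.2 rad of play in the slot, so the key itself turns that much further than the rotor
- cap: bayonet cap, steel head with a black grip bar, 82 mm across, 49 mm high, 0.1 to 0.17 kg, upright. Origin: centre of underside, z up. Plug 35 mm across, 0 to 19 mm up, foot bevelled 4 mm, with two lugs along own +x and -x: 25 mm from the axis, 8 mm wide, 4 to 9 mm up. Head's top 28 mm up. Grip bar in line with the lugs: 52 mm (own x), 12 mm thick (own y), 28 to 49 mm up. Half-turn symmetric
- neck_mouth (a point): centre of the neck's open mouth, 166 mm above the bench, z up. Two notches in the rim along own +x and -x, 13 mm wide, let the lugs down; the bore is 40 mm. With the cap's origin 17 to 19 mm below the mouth (at 19 the head meets the rim) the lugs are under the rim and the cap turns, clockwise seen from above only
- neck: aluminium filler neck, fixed on the lid, 72 mm across, 36 mm high, flange 100 mm; origin: centre of underside, own x along the notches. 90 degrees clockwise of the notches is the lock, an end stop where the lugs rise 2 mm into pockets and click; halfway, 45 degrees, is the venting position
- seat (a joint): sprung seat inside the neck, m pushed down: 0 when its top is 10 mm below the mouth, 0.012 at the bottom. It pushes the cap's plug up with 4 N at first, 9 N with the head on the rim, so the cap must be pressed down; once under the rim the spring lifts the lugs against it (cap's origin 16 mm below the mouth)
- tray: fixed steel tray, 210 (own x) by 150 mm, walls 16 mm high, floor 3 mm thick, origin under its centre; the cap stands in its own -x half, a steel ring and a brass plug in the other
- die: plain steel ring, 44 mm across, 22 mm high, lying in the tray with the cap; a bystander
- plug: brass threaded plug with a hexagon head, 38 mm across, about 29 mm high, in the tray with the cap; it has no grip bar or lugs; a bystander
- oilbottle: upright oil bottle, 72 mm across, 210 mm high; a bystander
- filter: upright white filter cartridge, 76 mm across, 100 mm high; a bystander
- wrench: steel wrench lying on the bench nearer the robot; a bystander
- driver: screwdriver lying on the bench nearer the robot; a bystander

How it is judged:
On the way, in this order (a step that is already met when the one before it is completed fails the run):
1. the key stands fully in the isolator's slot (horizontal distance between key and slot below 0.005 m and z of key in the frame of slot below -0.018 m and angle between key's own z axis and vertical below 0.15 rad and angle between the x axis of key and the x axis of slot, either way round below 0.35 rad and value of joint rotor below 0.9 rad), for 0.1 s.
2. the key has turned the isolator on (horizontal distance between key and slot below 0.005 m and z of key in the frame of slot below -0.018 m and angle between key's own z axis and vertical below 0.15 rad and angle between the x axis of key and the x axis of slot, either way round below 0.35 rad and value of joint rotor above 0.9 rad), for 0.2 s.
3. the cap is pressed into the neck with its lugs down through the notches (horizontal distance between cap and neck_mouth below 0.005 m and z of cap in the frame of neck_mouth below -0.0135 m and angle between cap's own z axis and vertical below 0.12 rad and angle between the x axis of cap and the x axis of neck_mouth, either way round below 0.4 rad), for 0.05 s.
At the end, for the whole second after the job is handed in: Key in the slot (tip 18 mm down, within 5 mm, upright), rotor beyond 0.9 rad; cap in the neck (origin 13.5 mm below the mouth, within 5 mm of its axis, tilt under 0.12 rad), bar 45 degrees from the notches to within 11.5, at rest, gripped by the fingers with over 2 N (all of step 2 and horizontal distance between cap and neck_mouth below 0.005 m and z of cap in the frame of neck_mouth below -0.0135 m and angle between cap's own z axis and vertical below 0.12 rad and angle between the x axis of cap and the x axis of neck_mouth, either way round between 0.585 and 0.985 rad and contact force between the fingers and cap above 2 N and linear speed of cap below 0.02 m/s); the arm keeps its last pose, push and grip.
It fails at once if the cap was turned into the lock (within about 11 degrees of it) (horizontal distance between cap and neck_mouth below 0.005 m and z of cap in the frame of neck_mouth below -0.0135 m and angle between cap's own z axis and vertical below 0.12 rad and angle between the x axis of cap and the x axis of neck_mouth, either way round above 1.38 rad).
It fails at once if something else on the bench was moved by more than 30 mm (distance of any of die, plug, oilbottle, filter, wrench, driver from where it was at the start of the episode above 0.03 m).
It also fails if it takes over 72 s, if anything falls off the work surface, if the arm or the gripper's body presses on something with over 40 N, if the wrist force passes 120 N, or if a joint passes its speed limit or range.

## Working session

There is one attempt and no reset: what is moved stays moved. The work goes in short steps, Python scripts to look and compute and a shell command to move; the robot and the scene stay as the last step left them, time stands still between calls to the robot, and variables do not carry over. Pictures are saved under pics/ and viewed, at most 10 in all, crops included, and the job is handed in when it is done.

```bash
ls; mkdir -p pics
cat > h.py <<'E'
import numpy as np, cv2
from bench import robot, camrig
def cam(s):
    K=np.array([[s['fx'],0,s['cx']],[0,s['fy'],s['cy']],[0,0,1.]]);d=np.array([s['k1'],0,0,0,0.]);return K,d,np.array(s['extrinsics'])
def unproj(s,uv,z):
    K,d,E=cam(s);p=cv2.undistortPoints(np.array(uv,float).reshape(-1,1,2),K,d).reshape(-1,2)
    R,t=E[:3,:3],E[:3,3];c=-R.T@t;r=np.c_[p,np.ones(len(p))]@R
    return c+r*((np.asarray(z)-c[2])/r[:,2])[:,None]
def proj(s,P):
    K,d,E=cam(s);return cv2.projectPoints(np.array(P,float).reshape(-1,1,3),cv2.Rodrigues(E[:3,:3])[0],E[:3,3],K,d)[0].reshape(-1,2)
E
python3 - <<'E'
from h import *
import pickle
S={n:camrig.snapshot(n) for n in("top","side")}
pickle.dump(S,open('s0.pkl','wb'))
for n in S:
    s=S[n];E=s['extrinsics'];print(n,s['fx'],s['cx'],s['cy'],s['k1'],-E[:3,:3].T@E[:3,3],E[2,:3]);cv2.imwrite(f'pics/{n}0.png',s['color'])
print(robot.get_obs())
E
```

```text
bench.py
nudge.py
pics
top 452.9031644972763 277.679378566613 210.2054336608826 -0.09381030424800382 [ 0.3260935  -0.00275627  1.19448354] [ 0.176024    0.01613161 -0.98425369]
side 401.01239079745324 281.30340626445286 214.29799906101573 0.029502066826307925 [-0.09453598  0.71194323  0.77404032] [ 0.5615718  -0.61029379 -0.55872946]
{'time': 0.1, 'joint_positions': array([-1.44909129e+00,  8.78404797e-02,  1.37207718e+00, -9.75852018e-06,
        1.68359783e+00, -1.03099568e-01]), 'qvel': array([ 1.14042383e-03, -1.70113081e-03, -2.67616556e-03, -5.06395221e-05,
       -7.47088021e-04, -1.40285622e-03]), 'joint_torque': array([ 1.31497753e-03, -3.41254771e+01, -3.03301013e+01,  7.17894151e-02,
        3.04732681e-02, -1.00221314e-04]), 'tool_pos': array([ 0.12253648, -0.53567476,  0.20445658]), 'ee_rot': array([-3.13967904e+00, -1.88244764e-04,  2.24803335e-01]), 'wrist_force': array([ 0.46310177,  0.54243666, -0.1570344 ]), 'wrist_torque': array([ 0.03326446, -0.01234974, -0.07771546]), 'finger_force': 0.0, 'width': 0.09412829320937947}
```

View pics/top0.png

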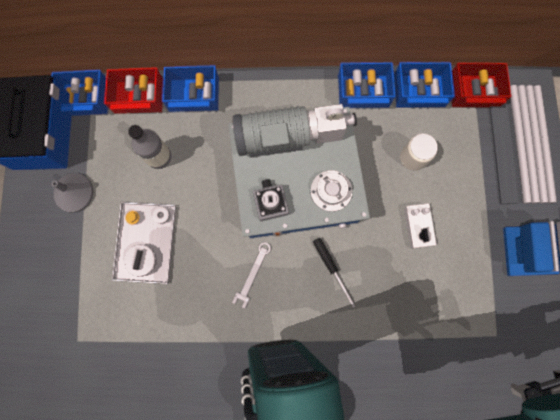

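View pics/side0.png

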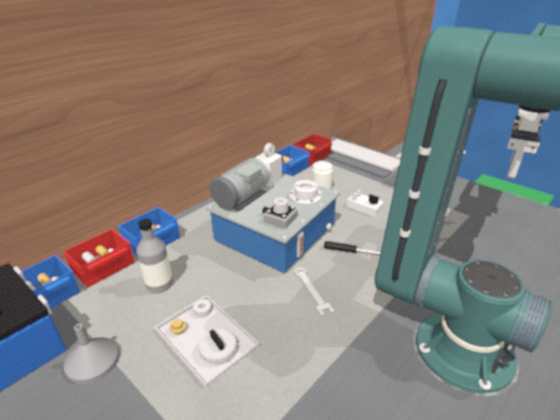

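Top view: key block at (421,226) with the key near (424,235), cap at (138,260), isolator (269,199), neck (332,189). I'll enlarge these for accurate measurement.

Run:
```python
from h import *
import pickle
s=pickle.load(open('s0.pkl','rb'))['top'];I=s['color']
def crop(cx,cy,k=6):
    x0,y0=cx-33,cy-25;c=cv2.resize(I[y0:y0+50,x0:x0+66],None,fx=k,fy=k,interpolation=cv2.INTER_CUBIC)
    c=cv2.convertScaleAbs(c,alpha=1.3)
    for u in range(x0,x0+66):
        if u%10==0: cv2.line(c,((u-x0)*k+k//2,0),((u-x0)*k+k//2,5),(0,255,0),1);cv2.putText(c,str(u),((u-x0)*k-8,16),0,.35,(0,255,0),1)
    for v in range(y0,y0+50):
        if v%10==0: cv2.line(c,(0,(v-y0)*k+k//2),(5,(v-y0)*k+k//2),(0,255,0),1);cv2.putText(c,str(v),(8,(v-y0)*k+6),0,.35,(0,255,0),1)
    return c
m=np.vstack([np.hstack([crop(421,228),crop(140,258)]),np.hstack([crop(270,200),crop(332,190)])])
cv2.imwrite('pics/m0.png',m)
```

```text
(no output)
```

View pics/m0.png

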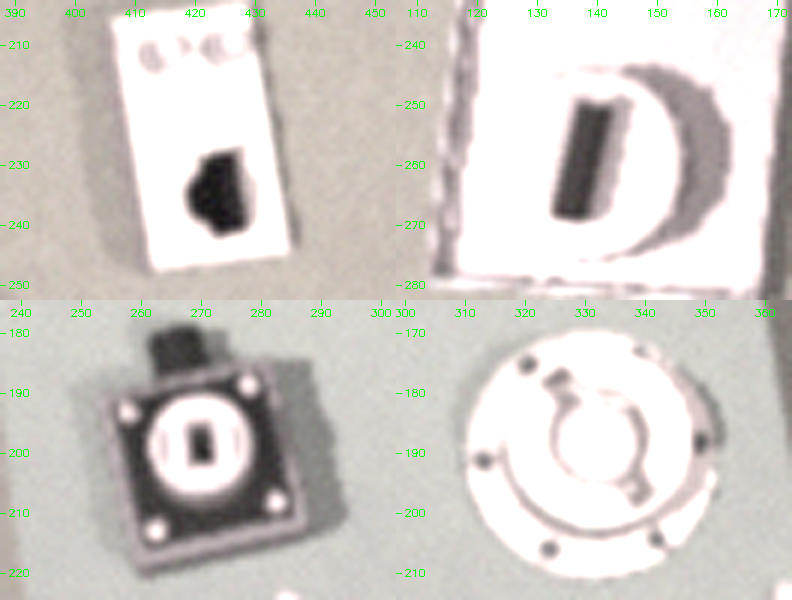

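Run:
```python
from h import *
import pickle
S=pickle.load(open('s0.pkl','rb'));s=S['top']
def ends(n,a,b,z):
    P=unproj(s,[a,b],z);d=P[1]-P[0];print(n,P.mean(0).round(4),'len',np.hypot(*d[:2]).round(4),'ang',np.degrees(np.arctan2(d[1],d[0])).round(1)%180)
def blob(n,x0,y0,x1,y1,thr,z):
    g=cv2.cvtColor(s['color'],6)[y0:y1,x0:x1];g=cv2.resize(g,None,fx=8,fy=8,interpolation=cv2.INTER_CUBIC)
    c=max(cv2.findContours((g<thr).astype(np.uint8),0,2)[0],key=cv2.contourArea)
    (u,v),wh,a=cv2.minAreaRect(c);B=cv2.boxPoints(((u,v),wh,a))/8+[x0-.44,y0-.44]
    P=unproj(s,B,z);e=[P[1]-P[0],P[2]-P[1]];l=[np.hypot(*x[:2]) for x in e];d=e[int(np.argmax(l))]
    print(n,B.mean(0).round(2),P.mean(0).round(4),np.round(l,4),'ang',np.degrees(np.arctan2(d[1],d[0])).round(1)%180)
for t in(60,80,100): blob('slot',264,191,276,207,t,.192);blob('bar',128,245,148,274,t,.052)
for t in(25,40,55): blob('key',416,222,432,247,t,.06)
ends('notch',(325.5,178),(339,196.5),.166)
ends('blockL',(406,206),(413,247),.03);ends('blockR',(430,205),(436,244),.03);ends('blockB',(413,247),(436,244),.03)
ends('boxL',(255.5,191),(260.5,219),.164);ends('boxR',(281,185),(287,211),.164);
ends('rim',(317,188),(347.5,188),.166)
g=cv2.cvtColor(s['color'],6)
print(g[224:245,415:433]);print(g[193:206,263:277])
def cr(s,x,y,w,h,k,a):return cv2.convertScaleAbs(cv2.resize(s['color'][y:y+h,x:x+w],None,fx=k,fy=k,interpolation=cv2.INTER_CUBIC),alpha=a)
t=S['side']
m=np.vstack([np.hstack([cr(s,410,222,25,25,12,1.2),cr(t,350,185,40,25,12,1.2)]),np.hstack([cr(t,255,190,39,30,10,1.2),cr(t,190,325,39,30,10,1.2)])]) if 0 else None
A=cr(s,410,222,25,25,12,1.2);B=cr(t,350,185,40,25,12,1.2);C=cr(t,258,190,39,30,10,1.2);D=cr(t,190,322,39,36,10,1.2)[:300]
cv2.imwrite('pics/m1.png',np.vstack([np.hstack([A,B]),np.hstack([C,D])]))if 300+480==390*2 else None
```

```text
slot [270.12 199.  ] [0.5314 0.0304 0.192 ] [0.0048 0.0089] ang 179.4
bar [137.83 259.59] [0.4081 0.3749 0.052 ] [0.0454 0.0107] ang 168.2
slot [270.08 198.7 ] [0.5321 0.0305 0.192 ] [0.0062 0.0118] ang 5.0
bar [137.74 259.55] [0.4083 0.3751 0.052 ] [0.0475 0.014 ] ang 168.8
slot [270.12 198.68] [0.5321 0.0304 0.192 ] [0.0076 0.0127] ang 179.4
bar [137.82 259.46] [0.4085 0.3749 0.052 ] [0.0496 0.0161] ang 168.8
key [422.67 235.38] [ 0.4584 -0.3502  0.06  ] [0.0127 0.0256] ang 5.300000000000011
key [423.27 235.06] [ 0.4591 -0.3518  0.06  ] [0.0181 0.0293] ang 4.800000000000011
key [423.27 235.06] [ 0.4592 -0.3518  0.06  ] [0.0199 0.0305] ang 5.699999999999989
notch [ 0.5623 -0.1135  0.166 ] len 0.0537 ang 33.80000000000001
blockL [ 0.4861 -0.3262  0.03  ] len 0.1086 ang 6.199999999999989
blockR [ 0.4902 -0.3887  0.03  ] len 0.1034 ang 4.800000000000011
blockB [ 0.4354 -0.3625  0.03  ] len 0.0612 ang 96.2
boxL [0.5236 0.0596 0.164 ] len 0.0672 ang 9.599999999999994
boxR [ 0.5391 -0.0009  0.164 ] len 0.0632 ang 11.800000000000011
rim [ 0.5604 -0.1135  0.166 ] len 0.071 ang 89.1
[[231 23
[... 1635 characters left out ...]
0 216 220 216 209 200 198 197 209 218 222 220 190]
 [187 215 219 218 203 170 153 148 151 184 209 216 210 198]
 [187 200 213 212 185 138 101  90 109 164 207 213 194 185]
 [185 180 206 214 186 126  72  59  79 144 201 215 197 173]
 [183 174 203 218 194 127  62  46  64 128 201 217 204 173]
 [186 171 202 218 205 131  62  36  61 124 193 219 208 174]
 [185 173 200 217 204 138  69  36  43 113 189 219 210 185]
 [189 180 206 216 208 145  90  68  69 120 193 220 211 195]
 [188 195 211 216 209 165 148 144 144 165 202 216 216 207]
 [171 202 218 215 213 199 202 208 208 210 214 214 214 192]
 [130 180 208 214 215 215 221 216 216 214 217 214 198 157]
 [ 87 138 178 197 206 213 214 214 212 210 197 186 159 119]]
```

View pics/m1.png

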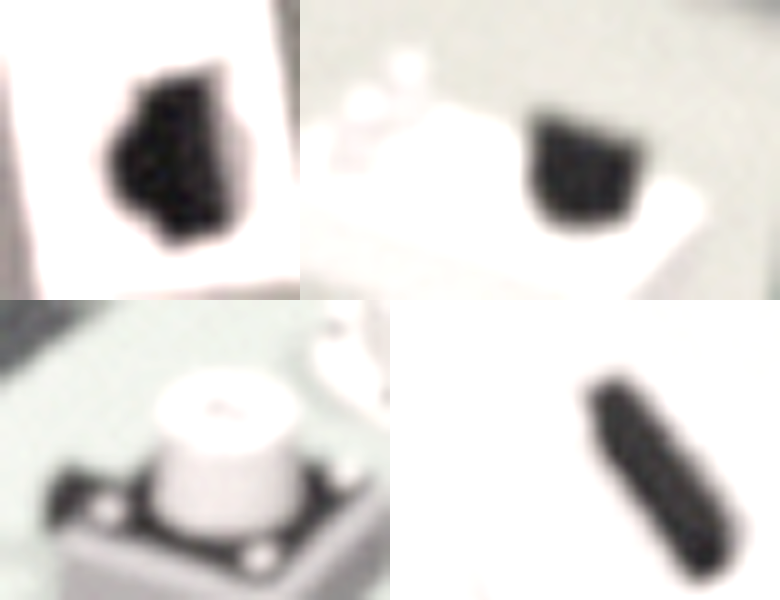

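```bash
cat >> h.py <<'E'
def grip(x,y,a,z0,z1,L=.036,W=.010):
    R=np.array([[np.cos(a),-np.sin(a)],[np.sin(a),np.cos(a)]]);c=np.array([[L,W],[L,-W],[-L,-W],[-L,W]])/2@R.T+[x,y]
    return np.array([[*p,z] for z in(z0,z1) for p in c])
def circ(x,y,r,z,n=40):
    t=np.linspace(0,2*np.pi,n);return np.c_[x+r*np.cos(t),y+r*np.sin(t),0*t+z]
def mask(s,parts,k=8):
    m=np.zeros((420*k,560*k),np.uint8)
    for P in parts: cv2.fillConvexPoly(m,cv2.convexHull(np.int32(np.round((proj(s,P)+.5)*k))),255)
    return cv2.GaussianBlur(cv2.resize(m,(560,420),interpolation=cv2.INTER_AREA),(0,0),.7)/255.
E
python3 - <<'E'
from h import *
import pickle
from scipy.optimize import minimize
S=pickle.load(open('s0.pkl','rb'))
def win(s,w): 
    x,y,W,H=w; g=cv2.cvtColor(s['color'],6)[y:y+H,x:x+W].astype(float);return np.clip((225-g)/195,0,1)
def fit(name,views,model,p0):
    def f(p):
        e=0
        for n,w in views:
            x,y,W,H=w;e+=((mask(S[n],model(p),4)[y:y+H,x:x+W]-win(S[n],w))**2).sum()
        return e
    r=minimize(f,p0,method='Nelder-Mead',options=dict(initial_simplex=[p0]+[[p0[0]+.004*(i==0),p0[1]+.004*(i==1),p0[2]+.1*(i==2)] for i in range(3)],xatol=1e-4,fatol=1e-3,maxiter=90))
    print(name,[v[0] for v in views],r.x.round(4),'deg',np.degrees(r.x[2]).round(1),'err',r.fun.round(2),f(p0).round(2))
key=lambda p:[grip(*p,.034,.060),np.r_[circ(p[0],p[1],.013,.030),circ(p[0],p[1],.013,.034)]]
vt=('top',(415,224,17,20));vs=('side',(362,190,22,18))
bar=lambda p:[grip(*p,.031,.052,.052,.012)]
bt=('top',(128,245,20,28));bs=('side',(204,325,26,28))
for v in([vt],[vs],[vt,vs]): fit('key',v,key,[.460,-.358,.1])
for v in([bt],[bs],[bt,bs]): fit('bar',v,bar,[.408,.375,-.2])
E
```

```text
key ['top'] [ 0.4619 -0.3604  0.1349] deg 7.7 err 4.01 11.68
key ['side'] [ 0.4682 -0.3672  0.3498] deg 20.0 err 13.28 28.51
key ['top', 'side'] [ 0.463  -0.361   0.0777] deg 4.5 err 25.79 40.19
bar ['top'] [ 0.4099  0.3774 -0.2082] deg -11.9 err 9.89 20.64
bar ['side'] [ 0.4134  0.3777 -0.2914] deg -16.7 err 19.1 57.2
bar ['top', 'side'] [ 0.4113  0.3777 -0.2268] deg -13.0 err 31.96 77.84
```

Key at about (0.462, -0.3605), axis 0.10 rad; cap bar at (0.410, 0.377), -0.218 rad; slot (0.532, 0.0305); neck (0.561, -0.1135), notches 0.59 rad. I use the yaw+π grasp so joint 6 stays in range for the key turn.

```bash
cat > d.py <<'E'
import sys,numpy as np
from h import robot, camrig
o=robot.get_obs();p=o['tool_pos'];y=o['ee_rot'][2];R=o['ee_rot']
x,yy,z,a=map(float,sys.argv[1:5]);d=np.array([x,yy,z])-p
from scipy.spatial.transform import Rotation as Ro
M=Ro.from_euler('xyz',R).as_matrix()
print('pos',p.round(4),'yaw',round(y,3),'rp',R[:2].round(3),'delta tool',(M.T@d).round(4),'turn',round((y-a+np.pi)%(2*np.pi)-np.pi,3),'q6',o['joint_positions'][5].round(2),'t',o['time'],'F',o['wrist_force'].round(1),o['width'].round(4))
E
python3 nudge.py '[[0.06, 0, 0, 0, -0.125], [0.06, 0, 0, 0, -0.125], [0.06, 0, 0, 0, -0.125], [0.06, 0, 0, 0, -0.125], [0.06, 0, 0, 0, -0.125], [0.06, 0, 0, 0, -0.125], [0.06, 0, 0, 0, -0.125], [0.06, 0, 0, 0, -0.125], [0.06, 0, 0, 0, -0.125], [0.06, 0, 0, 0, -0.125], [0.06, 0, 0, 0, -0.125], [0.06, 0, 0, 0, -0.125], [0.06, 0, 0, 0, -0.125], [0.06, 0, 0, 0, -0.125], [0.06, 0, 0, 0, -0.125], [0.06, 0, 0, 0, -0.125]]'; python3 d.py .462 -.3605 .15 -3.0416
sed -i "s/o\['width'\].round(4)/o['width']/" d.py
python3 nudge.py '[[0.06, -0.007, 0.0375, 0.0055, 0], [0.06, -0.007, 0.0375, 0.0055, 0], [0.06, -0.007, 0.0375, 0.0055, 0], [0.06, -0.007, 0.0375, 0.0055, 0], [0.06, -0.007, 0.0375, 0.0055, 0], [0.06, -0.007, 0.0375, 0.0055, 0], [0.06, -0.007, 0.0375, 0.0055, 0], [0.06, -0.007, 0.0375, 0.0055, 0], [0.06, -0.007, 0.0375, 0.0055, 0], [0.06, -0.007, 0.0375, 0.0055, 0], [0.06, 0, 0, 0, -0.125], [0.06, 0, 0, 0, -0.125], [0.06, 0, 0, 0, -0.125], [0.06, 0, 0, 0, -0.125], [0.06, 0, 0, 0, -0.125], [0.06, 0, 0, 0, -0.125], [0.06, 0, 0, 0, -0.125], [0.06, 0, 0, 0, -0.125], [0.06, 0, 0, 0, 0], [0.06, 0, 0, 0, 0]]'; python3 d.py .462 -.3605 .037 -3.0416
```

```text
time: 3.1
tool_pos: [0.4626, -0.3634, 0.1499]
ee_rot: [3.141, -0.001, -3.062]
wrist_force: [-0.1, -0.0, 0.3]
width: 0.0597
finger_force: 0.0
pos [ 0.4626 -0.3634  0.1499] yaw -3.062 rp [ 3.141e+00 -1.000e-03] delta tool [0.0003 0.0029 0.1129] turn -0.02 q6 -2.41 t 3.1 F [-0.1 -0.   0.3] 0.059749758076768335
```

```bash
python3 nudge.py '[[0.06, 0, 0.003, 0.03, -0.02], [0.06, 0, 0, 0.03, 0], [0.06, 0, 0, 0.03, 0], [0.06, 0, 0, 0.014, 0], [0.06, 0, 0, 0.007, 0], [0.06, 0, 0, 0, 0], [0.06, 0, 0, 0, 0]]'; python3 d.py .462 -.3605 .037 -3.0416
python3 - <<'E'
from h import *
s=camrig.snapshot('top');t=camrig.snapshot('side')
a=cv2.resize(s['color'][195:265,385:465],None,fx=5,fy=5,interpolation=2);b=cv2.resize(t['color'][160:230,335:415],None,fx=5,fy=5,interpolation=2)
cv2.imwrite('pics/k1.png',np.hstack([a,b]))
E
```

```text
time: 3.68
tool_pos: [0.4629, -0.3609, 0.0401]
ee_rot: [-3.141, 0.0, -3.04]
wrist_force: [1.0, -0.5, -0.0]
width: 0.0598
finger_force: 0.0
pos [ 0.4629 -0.3609  0.0401] yaw -3.04 rp [-3.141  0.   ] delta tool [0.0008 0.0005 0.0031] turn 0.002 q6 -2.43 t 3.6833 F [ 1.  -0.5 -0. ] 0.0597669544695003
```

View pics/k1.png

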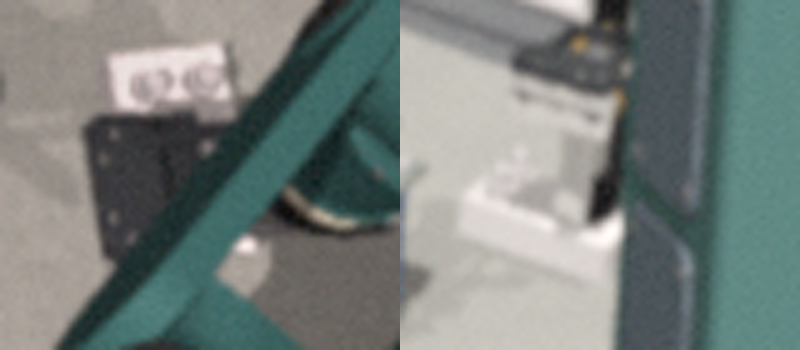

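The gripper straddles the key (finger beside the black grip in the side view around x≈118 of the block crop). Closing.

```bash
python3 nudge.py '[[0.06, 0.001, 0, 0.003, 0], [0.06, 0, 0, 0, 0], [0.0, 0, 0, 0, 0], [0.0, 0, 0, 0, 0], [0.0, 0, 0, 0, 0], [0.0, 0, 0, 0, 0], [0.0, 0, 0, 0, 0], [0.0, 0, 0, 0, 0], [0.0, 0, 0, 0, 0], [0.0, 0, 0, 0, 0]]'; python3 d.py .462 -.3605 .037 -3.0416
```

```text
time: 4.62
tool_pos: [0.4616, -0.3607, 0.0364]
ee_rot: [-3.142, -0.0, -3.038]
wrist_force: [-0.5, 0.3, -0.6]
width: 0.0103
finger_force: 0.1
pos [ 0.4616 -0.3607  0.0364] yaw -3.038 rp [-3.142 -0.   ] delta tool [-0.0005  0.0002 -0.0006] turn 0.003 q6 -2.43 t 4.6167 F [-0.5  0.3 -0.6] 0.010275817350190671
```

```bash
python3 nudge.py '[[0.0, 0, 0, 0, 0], [0.0, 0, 0, 0, 0], [0, 0, 0, -0.01, 0], [0, 0, 0, -0.02, 0], [0, 0, 0, -0.036, 0], [0, 0, 0, -0.036, 0], [0, 0, 0, -0.036, 0], [0, 0, 0, -0.036, 0], [0, 0, 0, -0.036, 0], [0, 0, 0, 0, 0]]'; python3 nudge.py '[[0, -0.011, 0.038, 0, 0], [0, -0.011, 0.038, 0, 0], [0, -0.011, 0.038, 0, 0], [0, -0.011, 0.038, 0, 0], [0, -0.011, 0.038, 0, 0], [0, -0.011, 0.038, 0, 0], [0, -0.011, 0.038, 0, 0], [0, -0.011, 0.038, 0, 0], [0, -0.011, 0.038, 0, 0], [0, -0.011, 0.038, 0, 0], [0, 0, 0, 0, 0], [0, 0, 0, 0, 0], [0, 0, 0, 0, 0]]';python3 d.py .532 .0305 .2254 -3.0416
```

```text
time: 5.45
tool_pos: [0.4638, -0.3627, 0.2573]
ee_rot: [-3.129, 0.011, -3.038]
wrist_force: [-0.3, -0.1, 0.9]
width: 0.0097
finger_force: 30.0
time: 6.53
tool_pos: [0.5316, 0.0284, 0.2464]
ee_rot: [-3.141, -0.001, -3.038]
wrist_force: [1.1, -0.4, -0.6]
width: 0.0102
finger_force: 30.0
pos [0.5316 0.0284 0.2464] yaw -3.038 rp [-3.141e+00 -1.000e-03] delta tool [-0.0007  0.002   0.021 ] turn 0.004 q6 -1.73 t 6.5333 F [ 1.1 -0.4 -0.6] 0.010205387325810996
```

```bash
python3 nudge.py '[[0, -0.0005, 0.002, 0.012, 0], [0, 0, 0, 0.006, 0], [0, 0, 0, 0, 0], [0, 0, 0, 0, 0]]';python3 d.py .532 .0305 .2214 -3.0416
python3 - <<'E'
from h import *
s=camrig.snapshot('top');t=camrig.snapshot('side')
import pickle;pickle.dump(dict(top=s,side=t),open('s1.pkl','wb'))
a=cv2.resize(s['color'][170:230,240:300],None,fx=6,fy=6,interpolation=2);b=cv2.resize(t['color'][165:225,245:310],None,fx=6,fy=6,interpolation=2)
cv2.imwrite('pics/k2.png',np.hstack([a,b]))
x,y,z=robot.get_obs()['tool_pos'];print(proj(t,[[x,y,z-.0294],[x,y,z-.0064],[.532,.0305,.192]]))
E
```

```text
time: 6.87
tool_pos: [0.5315, 0.0296, 0.2272]
ee_rot: [3.141, -0.002, -3.04]
wrist_force: [0.3, -0.1, -1.2]
width: 0.0099
finger_force: 30.0
pos [0.5315 0.0296 0.2272] yaw -3.04 rp [ 3.141e+00 -2.000e-03] delta tool [-0.0006  0.0008  0.0058] turn 0.001 q6 -1.72 t 6.8667 F [ 0.3 -0.1 -1.2] 0.009901351166137965
[[281.42374074 199.37318548]
 [281.35849195 192.08858985]
 [281.32099192 201.63898493]]
```

View pics/k2.png

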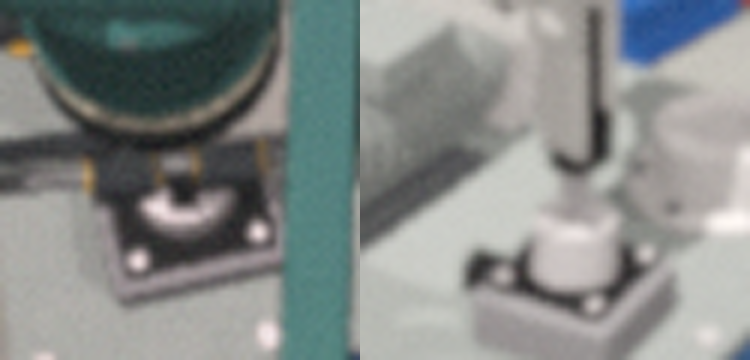

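Side crop: blade tip at about (280.8, 198.5), right over the rotor top centre (280.7, 201). Going down gently, watching force.

```bash
python3 nudge.py '[[0, 0, 0.0008, 0.003, 0], [0, 0, 0, 0.003, 0], [0, 0, 0, 0.002, 0], [0, 0, 0, 0.002, 0], [0, 0, 0, 0, 0]]';python3 d.py .532 .0305 .1984 -3.0416
```

```text
time: 7.38
tool_pos: [0.532, 0.0311, 0.218]
ee_rot: [-3.141, -0.0, -3.039]
wrist_force: [0.5, -1.7, -1.2]
width: 0.0098
finger_force: 30.0
pos [0.532  0.0311 0.218 ] yaw -3.039 rp [-3.141 -0.   ] delta tool [ 0.     -0.0006  0.0196] turn 0.003 q6 -1.72 t 7.3833 F [ 0.5 -1.7 -1.2] 0.00979043371945693
```

```bash
python3 nudge.py '[[0, 0, -0.0003, 0.003, 0], [0, 0, 0, 0.002, 0], [0, 0, 0, 0, 0]]';python3 nudge.py '[[0, 0, 0, 0.003, 0], [0, 0, 0, 0.003, 0], [0, 0, 0, 0, 0]]'
```

```text
time: 7.63
tool_pos: [0.532, 0.0309, 0.2129]
ee_rot: [-3.141, -0.001, -3.039]
wrist_force: [-0.0, -0.3, -1.4]
width: 0.0097
finger_force: 30.0
time: 7.88
tool_pos: [0.532, 0.0309, 0.2067]
ee_rot: [-3.141, -0.001, -3.039]
wrist_force: [0.3, -1.2, -1.3]
width: 0.0095
finger_force: 30.0
```

Entering smoothly; continue to the collar stop (TCP ≈ 0.1984).

```bash
python3 nudge.py '[[0, 0, 0, 0.003, 0], [0, 0, 0, 0.003, 0], [0, 0, 0, 0.001, 0], [0, 0, 0, 0, 0]]';python3 nudge.py '[[0, 0, 0, 0.001, 0], [0, 0, 0, 0.001, 0], [0, 0, 0, 0, 0], [0, 0, 0, 0, 0]]'
```

```text
time: 8.22
tool_pos: [0.532, 0.0309, 0.1999]
ee_rot: [-3.141, -0.001, -3.039]
wrist_force: [-0.0, -2.5, -1.1]
width: 0.0102
finger_force: 30.0
time: 8.55
tool_pos: [0.5321, 0.031, 0.1985]
ee_rot: [-3.141, 0.0, -3.038]
wrist_force: [0.2, -2.9, 0.0]
width: 0.0098
finger_force: 30.0
```

```bash
python3 nudge.py '[[0, 0, 0, 0, 0.1], [0, 0, 0, 0, 0.1], [0, 0, 0, 0, 0.1], [0, 0, 0, 0, 0.1], [0, 0, 0, 0, 0.1], [0, 0, 0, 0, 0.1], [0, 0, 0, 0, 0.1], [0, 0, 0, 0, 0.1], [0, 0, 0, 0, 0.1], [0, 0, 0, 0, 0.1], [0, 0, 0, 0, 0.1], [0, 0, 0, 0, 0.1], [0, 0, 0, 0, 0]]'; python3 -c "
from h import robot, camrig;print(robot.get_obs()['wrist_torque'])"
python3 nudge.py '[[0, 0, 0, 0, 0.06], [0, 0, 0, 0, 0.06], [0, 0, 0, 0, 0], [0, 0, 0, 0, 0]]'; python3 -c "
from h import robot, camrig;print(robot.get_obs()['wrist_torque'])"
```

```text
time: 9.63
tool_pos: [0.5331, 0.0321, 0.1985]
ee_rot: [3.139, -0.0, 2.044]
wrist_force: [3.6, -0.6, -0.7]
width: 0.0096
finger_force: 30.0
[-0.03350231 -0.91213952  0.02714715]
time: 9.97
tool_pos: [0.5333, 0.0321, 0.1985]
ee_rot: [3.138, -0.001, 1.929]
wrist_force: [4.9, 1.4, -2.7]
width: 0.0103
finger_force: 30.0
[ 0.16410683 -1.30515776  0.03173545]
```

```bash
python3 nudge.py '[[0, 0, 0, 0, 0.05], [0, 0, 0, 0, 0.04], [0, 0, 0, 0, 0], [0, 0, 0, 0, 0]]'; python3 -c "
from h import robot, camrig;print(robot.get_obs()['wrist_torque'])"
python3 nudge.py '[[0, 0, 0, 0, 0.05], [0, 0, 0, 0, 0], [0, 0, 0, 0, 0]]'; python3 -c "
from h import robot, camrig;print(robot.get_obs()['wrist_torque'])"
```

```text
time: 10.3
tool_pos: [0.5335, 0.032, 0.1985]
ee_rot: [3.138, -0.001, 1.84]
wrist_force: [5.1, 0.5, -2.8]
width: 0.0098
finger_force: 30.1
[ 0.11697349 -1.3010344   0.30714746]
time: 10.55
tool_pos: [0.5336, 0.032, 0.1985]
ee_rot: [3.138, -0.001, 1.79]
wrist_force: [5.2, 1.4, -2.1]
width: 0.0101
finger_force: 30.3
[ 0.07369557 -1.39882164  0.42363063]
```

Torque rises at 1.4 rad as expected: the stop. Release and lift.

```bash
python3 nudge.py '[[0.05, 0, 0, 0, -0.03], [0.05, 0, 0, 0, 0], [0.05, 0, 0, 0, 0], [0.05, 0, 0, 0, 0], [0.05, 0, 0, 0, 0], [0.07, 0, 0, -0.02, 0], [0.07, 0, 0, -0.03, 0], [0.07, 0, 0, -0.03, 0], [0.07, 0, 0, 0, 0]]';python3 d.py .41 .377 .15 2.9236
```

```text
time: 11.3
tool_pos: [0.5341, 0.0311, 0.2856]
ee_rot: [3.131, 0.003, 1.815]
wrist_force: [-0.5, -0.4, 1.5]
width: 0.0666
finger_force: 0.0
pos [0.5341 0.0311 0.2856] yaw 1.815 rp [3.131e+00 3.000e-03] delta tool [ 0.3661 -0.0382  0.134 ] turn -1.108 q6 -0.29 t 11.3 F [-0.5 -0.4  1.5] 0.06658151209949177
```

```bash
python3 nudge.py '[[0.06, 0.0366, -0.0038, 0.012, 0], [0.06, 0.0366, -0.0038, 0.012, 0], [0.06, 0.0366, -0.0038, 0.012, 0], [0.06, 0.0366, -0.0038, 0.012, 0], [0.06, 0.0366, -0.0038, 0.012, 0], [0.06, 0.0366, -0.0038, 0.012, 0], [0.06, 0.0366, -0.0038, 0.012, 0], [0.06, 0.0366, -0.0038, 0.012, 0], [0.06, 0.0366, -0.0038, 0.012, 0], [0.06, 0.0366, -0.0038, 0.012, 0], [0.06, 0, 0, 0, -0.123], [0.06, 0, 0, 0, -0.123], [0.06, 0, 0, 0, -0.123], [0.06, 0, 0, 0, -0.123], [0.06, 0, 0, 0, -0.123], [0.06, 0, 0, 0, -0.123], [0.06, 0, 0, 0, -0.123], [0.06, 0, 0, 0, -0.123], [0.06, 0, 0, 0, -0.123], [0.06, 0, 0, 0, 0]]';python3 d.py .41 .377 .033 2.9236
```

```text
time: 12.97
tool_pos: [0.4064, 0.3768, 0.1578]
ee_rot: [-3.141, -0.001, 2.924]
wrist_force: [-0.2, 0.6, 0.0]
width: 0.0602
finger_force: 0.0
pos [0.4064 0.3768 0.1578] yaw 2.924 rp [-3.141e+00 -1.000e-03] delta tool [-0.0036  0.0011  0.1248] turn 0.0 q6 -0.71 t 12.9667 F [-0.2  0.6  0. ] 0.06022112519831959
```

Run:
```python
from h import *
import pickle
from scipy.optimize import minimize
# key/rotor check and neck refinement from a fresh top view
s=camrig.snapshot('top');cv2.imwrite('pics/t2.png',np.hstack([cv2.resize(s['color'][x0:x0+50,y0:y0+50],None,fx=8,fy=8,interpolation=2) for x0,y0 in((175,245),(163,307))]))
print(unproj(s,[(325.5,178),(339,196.5)],.166).round(4))
```

```text
[[ 0.5846 -0.0986  0.166 ]
 [ 0.54   -0.1285  0.166 ]]
```

View pics/t2.png

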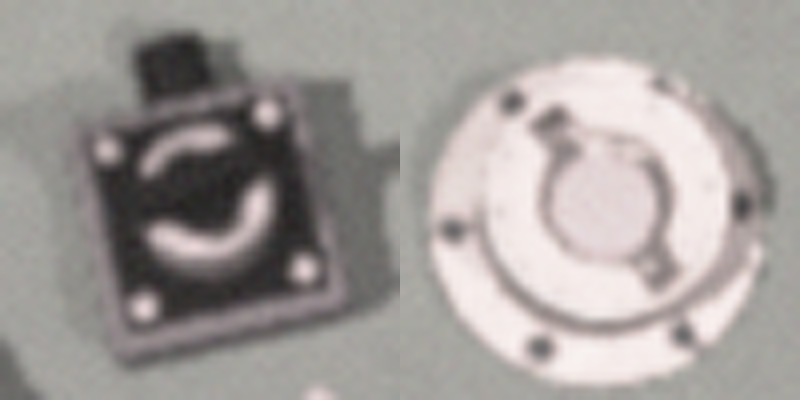

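Key sits in the rotor, turned; notches at about (324.7,177.4) and (339.6,196.9), bore centre (332.2,187.3). Now grasping the cap.

```bash
python3 - <<'E'
from h import *
import pickle
s=pickle.load(open('s0.pkl','rb'))['top']
P=unproj(s,[(324.7,177.4),(339.6,196.9),(332.2,187.3)],.166);d=P[0]-P[1];print(P.round(4),np.arctan2(d[1],d[0]),np.hypot(*d[:2]))
# fit notch axis: darkness around ring r 21..25
g=cv2.GaussianBlur(cv2.cvtColor(s['color'],6),(0,0),.5).astype(np.float32)
best=[]
for cx in np.arange(.557,.568,.001):
  for cy in np.arange(-.118,-.108,.001):
    for a in np.arange(.4,.85,.02):
      best.append((cx,cy,a))
best=np.array(best);e=0
for sg in(1,-1):
  for r in(.0215,.0245):
    Q=np.c_[best[:,0]+sg*r*np.cos(best[:,2]),best[:,1]+sg*r*np.sin(best[:,2]),0*best[:,0]+.166]
    u=proj(s,Q).astype(np.float32);e=e+cv2.remap(g,u[:,:1],u[:,1:],cv2.INTER_LINEAR)[:,0]
# bright ring between
for b in(np.pi/2,-np.pi/2,.9,-.9,np.pi+.9,np.pi-.9):
  Q=np.c_[best[:,0]+.024*np.cos(best[:,2]+b),best[:,1]+.024*np.sin(best[:,2]+b),0*best[:,0]+.166]
  u=proj(s,Q).astype(np.float32);e=e-.3*cv2.remap(g,u[:,:1],u[:,1:],cv2.INTER_LINEAR)[:,0]
i=np.argsort(e)[:12];print(best[i].mean(0),best[i[:3]])
E
python3 nudge.py '[[0.06, -0.0036, 0.001, 0.03, 0], [0.06, 0, 0, 0.03, 0], [0.06, 0, 0, 0.03, 0], [0.06, 0, 0, 0.02, 0], [0.06, 0, 0, 0.008, 0], [0.06, 0, 0, 0, 0], [0.06, 0, 0, 0, 0]]';python3 d.py .41 .377 .033 2.9236
```

```text
[[ 0.5861 -0.0968  0.166 ]
 [ 0.539  -0.1298  0.166 ]
 [ 0.5621 -0.1135  0.166 ]] 0.6121436834438561 0.05752017650551375
[ 0.56291667 -0.11383333  0.67166667] [[ 0.565 -0.113  0.68 ]
 [ 0.56  -0.115  0.68 ]
 [ 0.565 -0.113  0.66 ]]
time: 13.6
tool_pos: [0.4108, 0.3775, 0.0409]
ee_rot: [3.141, 0.0, 2.921]
wrist_force: [0.4, -0.1, -0.1]
width: 0.0601
finger_force: 0.0
pos [0.4108 0.3775 0.0409] yaw 2.921 rp [3.141 0.   ] delta tool [ 0.0006 -0.0006  0.0079] turn -0.003 q6 -0.71 t 13.6 F [ 0.4 -0.1 -0.1] 0.060077690248807394
```

```bash
python3 nudge.py '[[0.06, 0, 0, 0.005, 0], [0.06, 0, 0, 0.0025, 0], [0.06, 0, 0, 0, 0], [0, 0, 0, 0, 0], [0, 0, 0, 0, 0], [0, 0, 0, 0, 0], [0, 0, 0, 0, 0], [0, 0, 0, 0, 0], [0, 0, 0, 0, 0], [0, 0, 0, 0, 0], [0, 0, 0, 0, 0], [0, 0, 0, 0, 0], [0, 0, 0, 0, 0]]';python3 d.py .41 .377 .033 2.9236
```

```text
time: 14.68
tool_pos: [0.4105, 0.3773, 0.0328]
ee_rot: [-3.142, -0.0, 2.922]
wrist_force: [-0.1, -0.5, -1.2]
width: 0.0119
finger_force: 30.0
pos [0.4105 0.3773 0.0328] yaw 2.922 rp [-3.142 -0.   ] delta tool [ 0.0004 -0.0004 -0.0002] turn -0.002 q6 -0.71 t 14.6833 F [-0.1 -0.5 -1.2] 0.011938399067622917
```

```bash
python3 nudge.py '[[0, 0, 0, -0.015, 0], [0, 0, 0, -0.03, 0], [0, 0, 0, -0.036, 0], [0, 0, 0, -0.036, 0], [0, 0, 0, -0.036, 0], [0, 0, 0, -0.036, 0], [0, 0, 0, -0.036, 0], [0, 0, 0, -0.03, 0], [0, 0, 0, 0, 0], [0, 0, 0, -0.01, -0.125], [0, 0, 0, 0, -0.125], [0, 0, 0, 0, -0.125], [0, 0, 0, 0, -0.125], [0, 0, 0, 0, -0.125], [0, 0, 0, 0, -0.125], [0, 0, 0, 0, -0.125], [0, 0, 0, 0, 0]]';python3 d.py .562 -.1135 .225 -2.5116
```

```text
time: 16.1
tool_pos: [0.4102, 0.377, 0.296]
ee_rot: [-3.141, -0.003, -2.484]
wrist_force: [0.7, 0.3, -2.2]
width: 0.0118
finger_force: 30.0
pos [0.4102 0.377  0.296 ] yaw -2.484 rp [-3.141e+00 -3.000e-03] delta tool [ 0.1792 -0.4811  0.0716] turn 0.027 q6 -1.59 t 16.1 F [ 0.7  0.3 -2.2] 0.011814971957274427
```

```bash
python3 nudge.py '[[0, 0.0138, -0.037, 0, 0.027], [0, 0.0138, -0.037, 0, 0], [0, 0.0138, -0.037, 0, 0], [0, 0.0138, -0.037, 0, 0], [0, 0.0138, -0.037, 0, 0], [0, 0.0138, -0.037, 0, 0], [0, 0.0138, -0.037, 0, 0], [0, 0.0138, -0.037, 0, 0], [0, 0.0138, -0.037, 0, 0], [0, 0.0138, -0.037, 0, 0], [0, 0.0138, -0.037, 0, 0], [0, 0.0138, -0.037, 0, 0], [0, 0.0138, -0.037, 0, 0], [0, 0, 0, 0, 0], [0, 0, 0, 0, 0], [0, 0, 0, 0, 0]]';python3 d.py .562 -.1135 .225 -2.5116
```

```text
time: 17.43
tool_pos: [0.5487, -0.1167, 0.2969]
ee_rot: [3.14, -0.001, -2.516]
wrist_force: [-0.6, 1.0, -0.4]
width: 0.0118
finger_force: 30.0
pos [ 0.5487 -0.1167  0.2969] yaw -2.516 rp [ 3.14e+00 -1.00e-03] delta tool [-0.0127 -0.0054  0.0719] turn -0.004 q6 -2.51 t 17.4333 F [-0.6  1.  -0.4] 0.011848979601584063
```

```bash
python3 nudge.py '[[0, -0.0127, -0.0054, 0.03, 0], [0, 0, 0, 0.03, 0], [0, 0, 0, 0.025, 0], [0, 0, 0, 0, 0], [0, 0, 0, 0, 0]]';python3 d.py .562 -.1135 .1958 -2.5116
python3 - <<'E'
from h import *
s=camrig.snapshot('top');t=camrig.snapshot('side')
a=cv2.resize(s['color'][155:220,300:365],None,fx=6,fy=6,interpolation=2);b=cv2.resize(t['color'][150:215,270:335],None,fx=6,fy=6,interpolation=2)
cv2.imwrite('pics/c1.png',np.hstack([a,b]))
x,y,z=robot.get_obs()['tool_pos']
for c in([x,y,z-.0298],[x,y,z-.0018],[.562,-.1135,.166]):print(((proj(t,[c])[0]+.5-[270,150])*6+[390,0]).round(1))
E
```

```text
time: 17.85
tool_pos: [0.5614, -0.112, 0.2117]
ee_rot: [3.138, -0.002, -2.512]
wrist_force: [-0.5, 1.3, -1.5]
width: 0.0118
finger_force: 30.0
pos [ 0.5614 -0.112   0.2117] yaw -2.512 rp [ 3.138e+00 -2.000e-03] delta tool [ 0.0004 -0.0016  0.0159] turn -0.0 q6 -2.5 t 17.85 F [-0.5  1.3 -1.5] 0.011814913513951687
[608.4 186.8]
[609.9 137. ]
[609.8 221.6]
```

View pics/c1.png

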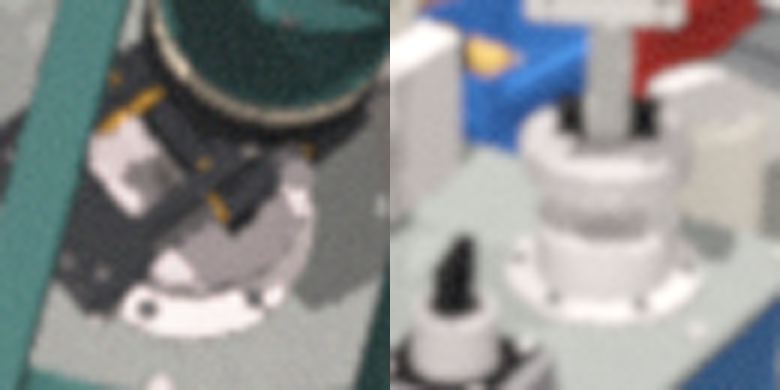

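Cap head (centre ≈605) sits over the neck (≈603) in the side view; the key stands seated. Descending with force checks.

```bash
python3 nudge.py '[[0, 0.0003, -0.0014, 0.005, 0], [0, 0, 0, 0.005, 0], [0, 0, 0, 0.004, 0], [0, 0, 0, 0.003, 0], [0, 0, 0, 0, 0], [0, 0, 0, 0, 0]]';python3 nudge.py '[[0, 0, 0, 0.002, 0], [0, 0, 0, 0.002, 0], [0, 0, 0, 0.001, 0], [0, 0, 0, 0, 0], [0, 0, 0, 0, 0]]'
```

```text
time: 18.45
tool_pos: [0.5629, -0.1152, 0.1956]
ee_rot: [3.141, -0.0, -2.514]
wrist_force: [0.9, 0.2, -1.5]
width: 0.0119
finger_force: 30.0
time: 18.87
tool_pos: [0.563, -0.1152, 0.1909]
ee_rot: [3.142, -0.0, -2.513]
wrist_force: [0.7, 0.1, -1.0]
width: 0.012
finger_force: 30.0
```

```bash
python3 nudge.py '[[0, 0, 0.0016, 0, 0], [0, 0, 0, 0.002, 0], [0, 0, 0, 0.002, 0], [0, 0, 0, 0, 0], [0, 0, 0, 0, 0]]';python3 d.py .562 -.1135 .1778 -2.5116
```

```text
time: 19.28
tool_pos: [0.5625, -0.1143, 0.1869]
ee_rot: [-3.141, 0.0, -2.514]
wrist_force: [1.2, -1.2, -1.6]
width: 0.0119
finger_force: 30.0
pos [ 0.5625 -0.1143  0.1869] yaw -2.514 rp [-3.141  0.   ] delta tool [-0.0001  0.0009  0.0091] turn -0.002 q6 -2.5 t 19.2833 F [ 1.2 -1.2 -1.6] 0.01185565836381808
```

Lugs are entering the notches freely. Pressing down against the spring.

```bash
python3 nudge.py '[[0, 0, 0, 0.003, 0], [0, 0, 0, 0.002, 0], [0, 0, 0, 0, 0], [0, 0, 0, 0, 0]]';python3 nudge.py '[[0, 0, 0, 0.002, 0], [0, 0, 0, 0.002, 0], [0, 0, 0, 0.0005, 0], [0, 0, 0, 0, 0], [0, 0, 0, 0, 0]]'; python3 d.py .562 -.1135 .1778 -2.5116
```

```text
time: 19.62
tool_pos: [0.5626, -0.1142, 0.1828]
ee_rot: [-3.14, 0.001, -2.514]
wrist_force: [-0.5, -1.8, 2.6]
width: 0.0118
finger_force: 30.0
time: 20.03
tool_pos: [0.5626, -0.1142, 0.1785]
ee_rot: [-3.14, 0.001, -2.513]
wrist_force: [1.3, -0.7, 5.3]
width: 0.0119
finger_force: 30.0
pos [ 0.5626 -0.1142  0.1785] yaw -2.513 rp [-3.14e+00  1.00e-03] delta tool [0.0001 0.0009 0.0007] turn -0.002 q6 -2.5 t 20.0333 F [ 1.3 -0.7  5.3] 0.011937646532673972
```

```bash
python3 nudge.py '[[0, 0, 0, 0.0007, 0], [0, 0, 0, 0, 0], [0, 0, 0, 0, 0.1], [0, 0, 0, 0, 0.1], [0, 0, 0, 0, 0.1], [0, 0, 0, 0, 0]]'; python3 nudge.py '[[0, 0, 0, 0, 0.1], [0, 0, 0, 0, 0.1], [0, 0, 0, 0, 0.1], [0, 0, 0, 0, 0.1], [0, 0, 0, 0, 0.08], [0, 0, 0, 0, 0], [0, 0, 0, 0, 0], [0, 0, 0, 0, 0]]'; python3 d.py .562 -.1135 .1778 2.986
python3 - <<'E'
from h import *
print(robot.get_obs()['wrist_torque'])
s=camrig.snapshot('top');t=camrig.snapshot('side')
a=cv2.resize(s['color'][150:220,295:365],None,fx=5,fy=5,interpolation=2);b=cv2.resize(t['color'][150:220,255:335],None,fx=5,fy=5,interpolation=2)
cv2.imwrite('pics/c2.png',np.hstack([a,b]))
E
```

```text
time: 20.53
tool_pos: [0.5627, -0.1136, 0.178]
ee_rot: [-3.141, 0.002, -2.816]
wrist_force: [1.0, 0.1, 5.7]
width: 0.0118
finger_force: 30.0
time: 21.2
tool_pos: [0.5628, -0.1136, 0.1781]
ee_rot: [3.141, 0.002, 2.99]
wrist_force: [0.1, 0.0, 5.1]
width: 0.0118
finger_force: 30.0
pos [ 0.5628 -0.1136  0.1781] yaw 2.99 rp [3.141e+00 2.000e-03] delta tool [ 0.0008 -0.      0.0003] turn 0.004 q6 -1.72 t 21.2 F [0.1 0.  5.1] 0.011759358287718397
[-0.01263894 -0.2476939  -0.03243174]
```

View pics/c2.png

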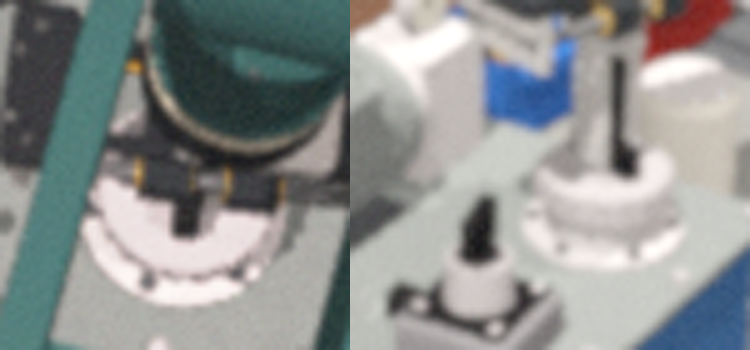

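The cap is down on the neck with its bar turned about 45° and held, and the key is seated and turned. Handing in.

```bash
python3 -c "
from h import robot, camrig;print(robot.close_job())"
```

```text
the job is handed in; nothing more can be done
None
```

I handed the job in at about 21 s, but the hand-in gave no verdict. By my measurements, the key is home in the isolator and turned clockwise to the on stop. The cap is pressed into the neck about 18 mm deep, twisted 45° clockwise to the venting position, and still gripped at 30 N.

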